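Slide the loaded sample carousel round the rack into the sampler dock

TASK

Slide the round, loaded sample carousel along the bench, keeping it flat on the bench, through the gap between the vial rack and the tip box without anything touching either of them, and into the mouth of the sampler dock. Push it home until it comes solidly against the dock's stop, press it there with about 10 N for half a second (never over 15 N), then let go so that it stays against the stop's sprung pad. Leave the bottle, the jar and the beaker where they stand.

Things in the scene. Friction and masses are not known exactly. Their poses are not given: they have to be found in the camera images.
- carousel_mid (a point): Centre, half-way up (22.5 mm above the bench), of the loose aluminium carousel: a solid upright disc 90 mm across, 45 mm high, nine white vial caps standing 5 mm out of its top. 0.5 to 0.72 kg; sliding it takes 2 to 6 N. Too wide to grip across: push its side, for instance with both parted fingertips behind it. Its yaw does not matter; z is up.
- vial_rack: Fixed white rack full of capped glass vials, 64 mm (its x) by 110 mm (its y), 65 mm high in all. Origin: centre of its underside on the bench. It and the tip box stand on opposite sides of a gap (one nearer the robot, the other farther), either way round.
- tip_box: Fixed grey pipette-tip box with a clear top, 64 mm (its x; 67 mm with the catch on its -x face) by 110 mm (its y), 63 mm high. Origin: centre of its underside on the bench.
- dock: Fixed white sampler dock. Origin: on the bench, in the middle of its upright front face; +x points into the dock, so the carousel enters moving along +x. Housing 150 mm wide (y), 110 mm deep, 85 mm high (89 mm with display). A hood as wide reaches out from the face to x = -34 mm, underside 66 mm and top 74 mm above the bench.
- dock_entry (a point): Point on the bench midway between the outer ends of the dock's two fixed side cheeks, 74 mm out from the front face (dock axes: +x inward). The cheeks are 60 mm high and run from here to the face; inner faces 52 mm, outer faces 68 mm to either side (y) of this point.
- dock_stop (a point): Point in the dock 10 mm out from the face, 26 mm up, on the mid-line: deepest place of the stop's flat 44 mm wide steel face. The true stop stands 0 to 20 mm nearer the mouth (-x), different each run, not reported: find it by feel. A pad on it is sprung 4 mm farther out (0.7 to 1.4 N, less than the carousel's friction). The seated carousel's centre is 45 to 65 mm out from here.
- reagent_bottle_mid (a point): Bystander: centre, half-way up, of a loose glass bottle with blue cap, 56 mm in diameter, 105 mm high.
- jar_mid (a point): Bystander: centre, half-way up, of a loose brown glass jar, 52 mm in diameter, 60 mm high.
- beaker_mid (a point): Bystander: centre, half-way up, of a loose open beaker, 64 mm in diameter, 75 mm high.
Mind the look-alikes: they are no part of the job. Leave any turquoise look-alike of the vial_rack alone.

How it is judged:
On the way, in this order (a step that is already met when the one before it is completed fails the run):
1. the carousel is in the gap between the vial rack and the tip box (its centre within 165 mm of both their centres) (horizontal distance between carousel_mid and vial_rack below 0.165 m and horizontal distance between carousel_mid and tip_box below 0.165 m), for 0.05 s.
2. the carousel, between the dock's cheeks, is pressed against the dock's stop with more than 3.5 N for 0.3 s (contact force between carousel and dock above 3.5 N and x of carousel_mid in the frame of dock above -0.079 m), for 0.3 s.
At the end, for the whole second after the job is handed in: The carousel stands flat on the bench between the dock's cheeks, centre no more than 79 mm out from the dock's front face and within 12 mm of its mid-line, at rest and still touching the sprung pad (more than 0.2 N), with the robot clear of it (contact force between carousel and dock above 0.2 N and x of carousel_mid in the frame of dock above -0.079 m and y of carousel_mid in the frame of dock between -0.012 and 0.012 m and angle between carousel_mid's own z axis and vertical below 0.05 rad and height (world z) of carousel_mid below 0.026 m and linear speed of carousel below 0.01 m/s).
It fails at once if the carousel or the robot touches the vial rack (contact force between anything else and vial_rack above 0.5 N).
It fails at once if the carousel or the robot touches the tip box (contact force between anything else and tip_box above 0.5 N).
It fails at once if the carousel is pressed against the dock's stop with more than 18 N (contact force between carousel and dock above 18 N).
It fails at once if the carousel is lifted more than 10 mm or tipped more than 10 degrees (height (world z) of carousel_mid above 0.0325 m or angle between carousel_mid's own z axis and vertical above 0.175 rad).
It fails at once if the bottle, the jar or the beaker is moved more than 15 mm (distance of any of reagent_bottle_mid, jar_mid, beaker_mid from where it was at the start of the episode above 0.015 m).
It also fails if it takes over 72 s, if anything falls off the work surface, if the arm or the gripper's body presses on something with over 40 N, if the wrist force passes 120 N, or if a joint passes its speed limit or range.

ROBOT

A 6-joint arm with a two-finger parallel gripper is mounted at the origin on the work surface. World frame = base frame: x ahead of the robot, y to its left, z up, the work surface at z = 0. Lengths are in m, angles in rad, forces in N, time in s.
With the tool pointing down it reaches from about 0.225 to 0.725 m from the base axis. Payload 3.1 kg.
Tool frame: the origin (TCP) lies on the front face of the gripper's body, between the roots of the fingers; the fingertips stand ctrl.finger_overhang ahead of it and the grasp point (between the pads) lies 54 mm ahead of it (ctrl.finger_overhang is the distance from the TCP to the fingertips, in m); z points along the fingers, y is the line along which they close (so a half turn about z gives the same grasp; the last joint's range is limited). The gripper opens to 85 mm and grips with 20 to 120 N. Pads are 22 mm wide; open, the fingers measure 114 mm over their backs; the gripper's body (76 mm by 85 mm) begins 54 mm behind the grasp point. The pads swing forward as they close: fully open they stand 13 mm farther back than shut.
Start: joints at [1.072, 0.048, 0.099, 1.622, 0, 1.443], TCP at [0.19, 0.489, 0.304] pointing down, gripper open.
Joint ranges: [-2.91, 2.91], [-0.99, 1.94], [-1.21, 1.42], [-2.12, 2.29], [-1.49, 1.47], [-3.14, 3.14]. Speed limits (rad/s): [2.79, 2.79, 3.14, 3.14, 3.14, 3.14].

INTERFACE

Orientations are given as a unit quaternion [w, x, y, z].
In Python, from station import ctrl gives the robot as it stands.
- The arm moves only by the tool arm_command, never from a script. Its argument "deltas" is one flat list of numbers, 7 for each row, row after row: the shift along the tool's x, y, z as a fraction of full scale, then the turn, a rotation vector about the tool's x, y, z as a fraction of full scale, then the opening in per cent of the stroke, from 0 (shut) to 100 (fully open). A call has 1 to 5 rows; each row is the pose to reach, as a shift and turn from the pose commanded when the call began, along the tool's axes at that moment; what a row does not reach only later rows make up. Full scale, the value 1, is 0.5 m for a shift and 30 degrees for a turn. A row lasts 1/10 s, in which the tool goes at most 50 mm and 8.59 degrees, less where a joint would pass 70% of its speed; a pose out of reach is approached as far as the arm can. A call with a number of a shift or a turn outside -1 to 1 is refused whole. A call with a gripper value outside its range is refused whole. The fingers move at their own pace and stop on an object; the grip force is fixed at half the most. Time passes only in rows, so rows that repeat a pose let the fingers close. It gives the time, the measured TCP pose, the force and the opening at its end, in the units of the state.
- ctrl.sense(): the state, without advancing time (a new reading comes with each control period).
- ctrl.capture(name): name is "side" or "top"; returns the picture (480x640x3 uint8, red, green, blue); there is no depth.
- ctrl.camera_model(name): a dict with "camera_matrix" (3x3 intrinsics, pixels), "k1" (the pictures are not rectified: a ray, as slopes to the right and down, at radius r is drawn at 1 + k1 r^2 times it, then the intrinsics apply), "pose" (4x4, takes a point from camera to world coordinates). Camera axes: x right, y down, z forward; pixel columns grow to the right and rows downward; lengths in m; the calibration is good to about 2 mm. A picture is of the moment at which its call begins. camera_model takes no time and is no camera call.
- ctrl.sign_off(): hands the job in, once; it reports no verdict.
The state is a dict: "time": time; "joint_positions": joint angles; "qvel": joint speeds; "joint_torque": joint torques, N m; "tool_pos": TCP position; "orientation": TCP orientation; "ft_force": force on the tool from outside, world axes, zero at the start; "moment": the same for the moment, N m; "width": finger opening in m.
Only numpy, scipy, OpenCV 4.12 (cv2) and the standard library are available. Lean on these libraries where they do the work, as an engineer would, in place of code of your own. Each camera call takes 0.05 s, during which the arm holds its last target. There are 200 camera calls.

## Working session

There is one attempt and no reset: what is moved stays moved. The work goes in short steps, Python scripts to look and compute and a tool call to move; the robot and the scene stay as the last step left them, time stands still between calls to the robot, and variables do not carry over. Pictures are saved under pics/ and viewed, on a budget of 10 in all, crops included, one or two more only if the job needs it, and the job is handed in when it is done.

Besides the shell and the picture viewer there is one more tool, called after "Request:" in YAML: its name, and indented under it one key for each argument. arm_command: Moves the arm, as the interface text tells. Shift numbers are shares of 0.5 m and turn numbers shares of 30 degrees, none past 1 either way. Its arguments: {"type":"object","properties":{"deltas":{"type":"array"}},"required":["deltas"]}

```bash
ls; mkdir -p pics; python3 - <<'E'
from station import ctrl
import cv2,numpy as np
for n in("top","side"):
    cv2.imwrite(f"pics/{n}0.png",ctrl.capture(n)[:,:,::-1]); m=ctrl.camera_model(n); print(n,m)
print(ctrl.sense(),ctrl.finger_overhang)
E
```

```text
pics
top {'camera_matrix': array([[533.24974184,   0.        , 325.9479453 ],
       [  0.        , 533.24974184, 233.0805318 ],
       [  0.        ,   0.        ,   1.        ]]), 'k1': 0.0029388638146024743, 'pose': array([[-0.01395201, -0.99270305,  0.11977479,  0.35321844],
       [-0.99961829,  0.01099092, -0.02534725,  0.00416601],
       [ 0.02384586, -0.12008271, -0.99247746,  1.14033108],
       [ 0.        ,  0.        ,  0.        ,  1.        ]])}
side {'camera_matrix': array([[441.68206917,   0.        , 320.60050614],
       [  0.        , 441.68206917, 242.17414292],
       [  0.        ,   0.        ,   1.        ]]), 'k1': -0.07552281770490384, 'pose': array([[-0.99608928, -0.07293072,  0.04987232,  0.4377409 ],
       [-0.08546616,  0.65226747, -0.75315515,  0.61540219],
       [ 0.02239805, -0.75447217, -0.65594975,  0.61546186],
       [ 0.        ,  0.        ,  0.        ,  1.        ]])}
{'time': 0.1, 'joint_positions': array([1.07217626e+00, 4.86512307e-02, 9.77061478e-02, 1.62199925e+00,
       3.49397491e-05, 1.44302154e+00]), 'qvel': array([ 0.00031086, -0.00290111,  0.00406791,  0.00137672, -0.0005893 ,
       -0.00094196]), 'joint_torque': array([ 3.52430325e-03, -3.39852512e+01,  3.20935214e+01,  1.58671243e-02,
        2.88353976e-05,  1.04778744e-05]), 'tool_pos': array([0.19005412, 0.48894887, 0.30282305]), 'orientation': array([-3.47521795e-04,  1.84361861e-01,  9.82857849e-01, -1.01637137e-03]), 'ft_force': array([-0.38972142, -0.35714283, -0.19480674]), 'moment': array([ 0.0236126 , -0.01380258, -0.00854277]), 'width': 0.08542761773655753} 0.0726
```

View pics/top0.png

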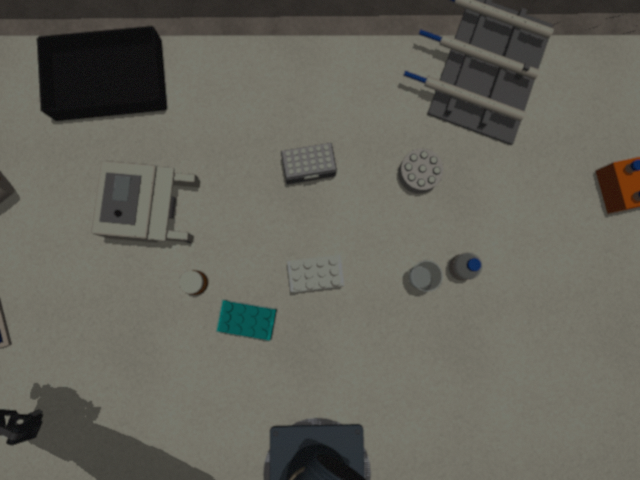

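View pics/side0.png

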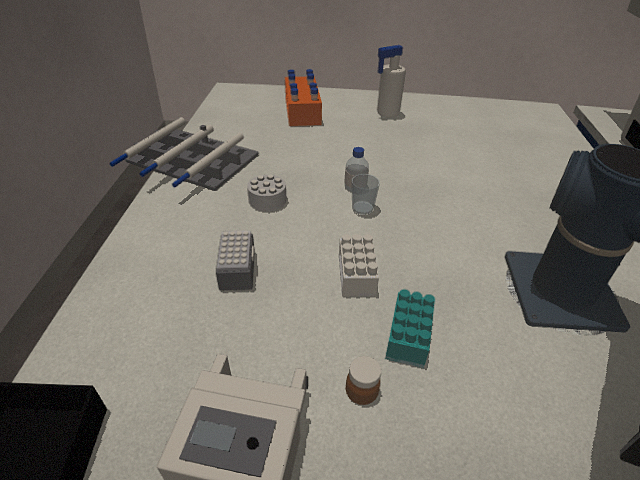

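The top view shows the carousel at (421,171), tip box (309,163), white rack (316,275), dock (140,203) opening to the right (-y), jar (192,283), beaker (421,278) and bottle (466,266). The side view agrees, with the turquoise look-alike at (411,327). I'll zoom in and compute positions.

```bash
cat > h.py <<'E'
import numpy as np,cv2
from station import ctrl
def ray(n,px):
    m=ctrl.camera_model(n);K=m["camera_matrix"];T=m["pose"]
    d=np.array([(px[0]-K[0,2])/K[0,0],(px[1]-K[1,2])/K[1,1]]);u=d.copy()
    for _ in range(10):u=d/(1+m["k1"]*(u@u))
    return T[:3,3],T[:3,:3]@np.r_[u,1]
def onz(n,px,z):
    o,d=ray(n,px);return o+d*(z-o[2])/d[2]
def proj(n,P):
    m=ctrl.camera_model(n);T=m["pose"];c=T[:3,:3].T@(np.array(P)-T[:3,3]);u=c[:2]/c[2]
    u=u*(1+m["k1"]*(u@u));K=m["camera_matrix"];return K[:2,:2]@u+K[:2,2]
E
python3 - <<'E'
from h import *
im=cv2.imread("pics/top0.png")
c=cv2.resize(im[130:310,80:480],None,fx=2,fy=2,interpolation=cv2.INTER_CUBIC)
c=cv2.convertScaleAbs(c,alpha=1.6)
for x in range(80,480,20):cv2.putText(c,str(x),((x-80)*2,8),0,.3,(0,0,255));cv2.line(c,((x-80)*2,10),((x-80)*2,14),(0,0,255))
for y in range(140,310,20):cv2.putText(c,str(y),(0,(y-130)*2),0,.3,(0,0,255))
cv2.imwrite("pics/crop.png",c)
for n,p,z in[("car",(421,171),.05),("tip",(309,158),.063),("rack",(316,275),.065),("bottle",(474,265),.105),("beaker",(425,276),.03),("jar",(190,283),.06)]:print(n,onz("top",p,z).round(3))
for n,p,z in[("car",(267,188),.05),("tip",(237,248),.063),("rack",(358,257),.06)]:print("side",n,onz("side",p,z).round(3))
E
```

```text
car [ 0.614 -0.225  0.05 ]
tip [0.64  0.01  0.063]
rack [ 0.398 -0.002  0.065]
bottle [ 0.412 -0.311  0.105]
beaker [ 0.395 -0.23   0.03 ]
jar [0.386 0.251 0.06 ]
side car [ 0.618 -0.207  0.05 ]
side tip [0.634 0.015 0.063]
side rack [0.408 0.012 0.06 ]
```

View pics/crop.png

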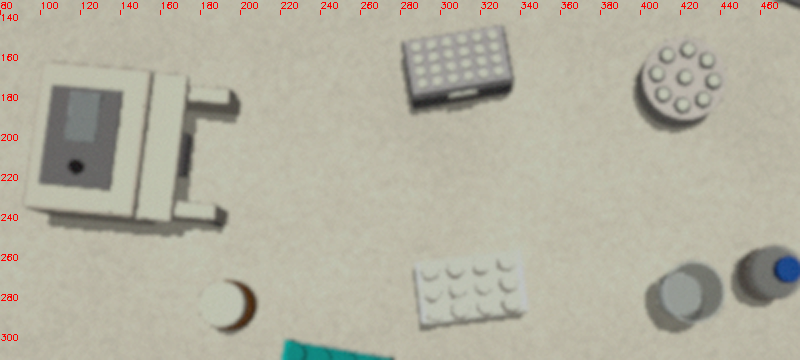

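```bash
python3 - <<'E'
from h import *
f=lambda p,z:onz("top",(p[0]/2+80,p[1]/2+130),z)[:2]
print("car",f((685,77),.05))
t=[f(p,.063) for p in[(403,41),(503,26),(512,79),(412,96)]];r=[f(p,.06) for p in[(415,266),(522,252),(526,313),(419,328)]]
for n,q in(("tip",t),("rack",r)):
    q=np.array(q);print(n,q.round(3).tolist(),q.mean(0),np.linalg.norm(q-np.roll(q,-1,0),axis=1))
a,b=f((187,76),.074),f((172,219),.074);print("hood",a,b,np.linalg.norm(a-b))
d=(a-b)/np.linalg.norm(a-b);ax=np.array([-d[1],d[0]]);print("axis",ax, "face mid via hood",(a+b)/2+.034*ax,"entry",(a+b)/2-.04*ax)
c=[f(p,.06) for p in[(231,87),(231,102),(219,204),(219,218)]];print("cheek",np.round(c,3).tolist(),np.mean(c,0))
print("stopface",f((190,135),.04),f((185,177),.04))
print(f((28,205),.085),f((50,63),.085))
E
```

```text
car [ 0.61913914 -0.22837275]
tip [[0.656, 0.066], [0.672, -0.038], [0.615, -0.046], [0.598, 0.057]] [0.63543132 0.0100147 ] [0.10491711 0.05698648 0.10463775 0.05883501]
rack [[0.423, 0.055], [0.436, -0.053], [0.375, -0.056], [0.361, 0.052]] [ 0.39887627 -0.0007145 ] [0.10938812 0.06179738 0.1087582  0.06250204]
hood [0.61841737 0.28466043] [0.47253139 0.29660329] 0.14637401432154976
axis [0.08159145 0.99666586] face mid via hood [0.54824849 0.3245185 ] entry [0.54221073 0.25076523]
cheek [[0.61, 0.243], [0.594, 0.243], [0.489, 0.253], [0.475, 0.253]] [0.54192106 0.24820089]
stopface [0.5640718  0.28924966] [0.51994389 0.29351927]
[0.48679889 0.43484311] [0.63007679 0.41841755]
```

```bash
cat > plan.py <<'E'
# plan.py: from the commanded pose (x,y,z,theta of tool x in deg) print one call's fractions per waypoint
import sys,json,numpy as np
def plan(wps,save=True,start=None):
    p=np.array(start or json.load(open("cmd.json")))
    for w in wps:
        w=np.array(w,float);d=w-p;t=np.radians(p[3]);c,s=np.cos(t),np.sin(t)
        f=np.round([(d[0]*c+d[1]*s)/.5,(d[0]*s-d[1]*c)/.5,-d[2]/.5,-d[3]/30],3)
        print(w,"->",f[0],f[1],f[2],0,0,f[3]," dist %.3f"%np.linalg.norm(d[:3]))
        v=f[:3]*.5;p=p+np.array([v[0]*c+v[1]*s,v[0]*s-v[1]*c,-v[2],-f[3]*30])
    if save:json.dump(p.tolist(),open("cmd.json","w"))
E
python3 - <<'E'
from plan import plan
plan([(.3025,.2955,.304,134.4),(.415,.102,.304,110),(.5275,-.0915,.304,110),(.640,-.285,.304,110),(.640,-.285,.15,110)],start=[.19,.489,.304,158.75])
E
```

```text
[  0.3025   0.2955   0.304  134.4   ] -> -0.35 -0.279 -0.0 0 0 0.812  dist 0.224
[4.15e-01 1.02e-01 3.04e-01 1.10e+02] -> -0.434 -0.11 -0.0 0 0 0.813  dist 0.224
[ 5.275e-01 -9.150e-02  3.040e-01  1.100e+02] -> -0.441 0.079 -0.0 0 0 -0.0  dist 0.224
[  0.64   -0.285   0.304 110.   ] -> -0.44 0.079 -0.0 0 0 -0.0  dist 0.224
[  0.64   -0.285   0.15  110.   ] -> -0.0 0.0 0.308 0 0 -0.0  dist 0.154
```

Request:
arm_command:
  deltas: [-0.35,-0.279,0,0,0,0.812,70,-0.35,-0.279,0,0,0,0.812,70,-0.35,-0.279,0,0,0,0.812,70,-0.35,-0.279,0,0,0,0.812,70,-0.35,-0.279,0,0,0,0.812,70]

```text
time: 0.6
tool_pos: [0.3037, 0.293, 0.3035]
orientation: [0.0, 0.389, 0.921, -0.001]
ft_force: [0.1, 0.7, -0.2]
width: 0.06
```

Request:
arm_command:
  deltas: [-0.434,-0.11,0,0,0,0.813,70,-0.434,-0.11,0,0,0,0.813,70,-0.434,-0.11,0,0,0,0.813,70,-0.434,-0.11,0,0,0,0.813,70,-0.434,-0.11,0,0,0,0.813,70]

```text
time: 1.1
tool_pos: [0.4164, 0.0991, 0.3032]
orientation: [0.0, 0.575, 0.818, -0.001]
ft_force: [-0.1, 1.1, 0.2]
width: 0.0601
```

Request:
arm_command:
  deltas: [-0.441,0.079,0,0,0,0,70,-0.441,0.079,0,0,0,0,70,-0.441,0.079,0,0,0,0,70,-0.441,0.079,0,0,0,0,70,-0.441,0.079,0,0,0,0,70]

```text
time: 1.6
tool_pos: [0.5289, -0.095, 0.3025]
orientation: [-0.0, 0.575, 0.818, -0.001]
ft_force: [-0.2, -0.0, -0.1]
width: 0.0594
```

Request:
arm_command:
  deltas: [-0.44,0.079,0,0,0,0,70,-0.44,0.079,0,0,0,0,70,-0.44,0.079,0,0,0,0,70,-0.44,0.079,0,0,0,0,70,-0.44,0.079,0,0,0,0,70]

```text
time: 2.1
tool_pos: [0.6409, -0.2885, 0.3008]
orientation: [-0.001, 0.575, 0.818, -0.001]
ft_force: [0.1, 0.8, -0.2]
width: 0.0597
```

Request:
arm_command:
  deltas: [0,0,0.308,0,0,0,70,0,0,0.308,0,0,0,70,0,0,0.308,0,0,0,70,0,0,0.308,0,0,0,70,0,0,0.308,0,0,0,70]

```text
time: 2.6
tool_pos: [0.6386, -0.2836, 0.147]
orientation: [-0.003, 0.574, 0.819, -0.0]
ft_force: [0.9, -0.6, 1.3]
width: 0.0596
```

```bash
python3 - <<'E'
from h import *
a=ctrl.capture("side")[:,:,::-1]; t=ctrl.capture("top")[:,:,::-1]
s=ctrl.sense();print(s["tool_pos"],s["orientation"],s["ft_force"],s["joint_positions"].round(2))
cv2.imwrite("pics/p1.png",np.hstack([cv2.resize(a[80:320,60:400],(640,452)),cv2.resize(t[90:310,280:520],(493,452))])[:, :1133])
im=cv2.imread("pics/p1.png");cv2.imwrite("pics/p1.png",cv2.resize(im,(800,319)))
E
```

```text
[ 0.64220695 -0.28557213  0.15434873] [3.38402198e-03 5.73484002e-01 8.19209712e-01 3.09441078e-04] [ 0.58950637 -0.23990995  1.0713758 ] [-0.51  0.53  0.38  1.42 -0.    0.71]
```

View pics/p1.png

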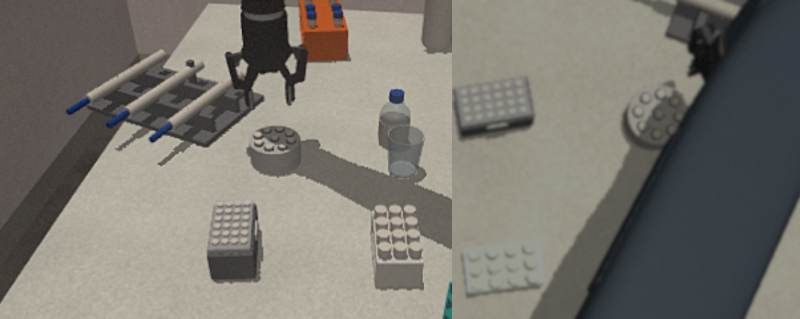

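```bash
cat >> plan.py <<'E'
import math
def tcp(cx,cy,th,off=.0445,z=.085):
    t=math.radians(th);return (cx-off*math.cos(t),cy-off*math.sin(t),z,th)
E
python3 - <<'E'
from plan import *
plan([(.64,-.285,.085,110),tcp(.619,-.228,110,.050),tcp(.610,-.215,110),tcp(.580,-.173,110),tcp(.549,-.130,110),tcp(.523,-.090,108)])
E
```

```text
[ 6.40e-01 -2.85e-01  8.50e-02  1.10e+02] -> -0.0 0.0 0.13 0 0 -0.0  dist 0.065
[ 6.36101007e-01 -2.74984631e-01  8.50000000e-02  1.10000000e+02] -> 0.021 -0.0 -0.0 0 0 -0.0  dist 0.011
[ 6.25219896e-01 -2.56816322e-01  8.50000000e-02  1.10000000e+02] -> 0.042 -0.008 -0.0 0 0 -0.0  dist 0.021
[ 5.95219896e-01 -2.14816322e-01  8.50000000e-02  1.10000000e+02] -> 0.099 -0.028 -0.0 0 0 -0.0  dist 0.052
[ 5.64219896e-01 -1.71816322e-01  8.50000000e-02  1.10000000e+02] -> 0.102 -0.029 -0.0 0 0 -0.0  dist 0.053
[ 5.36751256e-01 -1.32322015e-01  8.50000000e-02  1.08000000e+02] -> 0.093 -0.025 -0.0 0 0 0.067  dist 0.048
```

Request:
arm_command:
  deltas: [0,0,0.03,0,0,0,70,0,0,0.06,0,0,0,70,0,0,0.09,0,0,0,70,0,0,0.13,0,0,0,70,0,0,0.13,0,0,0,70]

```text
time: 3.2
tool_pos: [0.6377, -0.2831, 0.0797]
orientation: [-0.004, 0.574, 0.819, -0.0]
ft_force: [0.4, 0.5, -0.5]
width: 0.0594
```

Request:
arm_command:
  deltas: [0.01,0,0,0,0,0,70,0.021,0,0,0,0,0,70,0.021,0,0,0,0,0,70]

```text
time: 3.5
tool_pos: [0.6371, -0.274, 0.0863]
orientation: [0.001, 0.573, 0.819, 0.0]
ft_force: [-0.7, 1.0, -0.9]
width: 0.0597
```

Request:
arm_command:
  deltas: [0.008,-0.002,0,0,0,0,70,0.017,-0.003,0,0,0,0,70,0.025,-0.005,0,0,0,0,70,0.034,-0.006,0,0,0,0,70,0.042,-0.008,0,0,0,0,70]

```text
time: 4.0
tool_pos: [0.6264, -0.2571, 0.0863]
orientation: [0.002, 0.574, 0.819, -0.0]
ft_force: [3.2, -4.4, 3.5]
width: 0.0601
```

```bash
python3 - <<'E'
from h import *
a=ctrl.capture("side")[:,:,::-1]
s=ctrl.sense();print(s["tool_pos"],s["orientation"],s["ft_force"])
cv2.imwrite("pics/p2.png",cv2.resize(a[120:270,180:400],(792,540)))
E
```

```text
[ 0.62600299 -0.25638693  0.08623105] [ 1.19403497e-03  5.73525497e-01  8.19186827e-01 -1.42539357e-04] [ 3.18686532 -3.61078777  3.18685294]
```

View pics/p2.png

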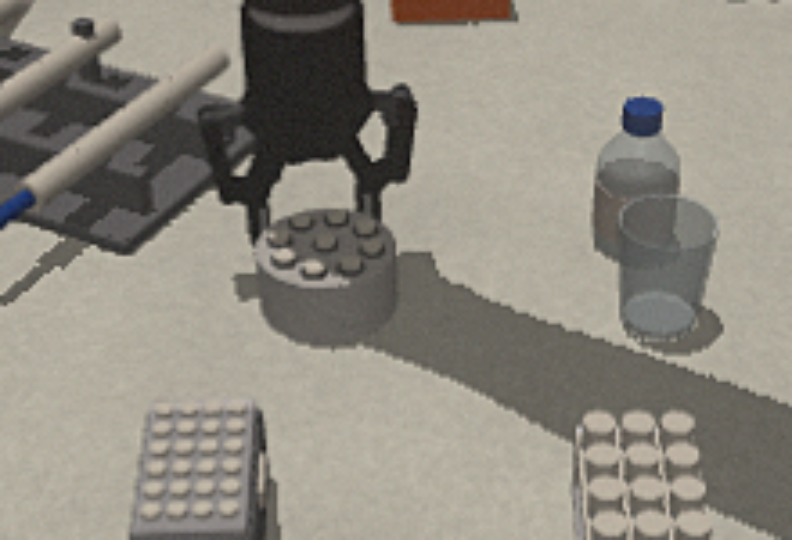

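The fingers are cradling the carousel symmetrically, with its centre cap at side px (270,187), and the contact force is about 5 N. Pushing on.

Request:
arm_command:
  deltas: [0.02,-0.006,0,0,0,0,70,0.04,-0.011,0,0,0,0,70,0.06,-0.017,0,0,0,0,70,0.08,-0.022,0,0,0,0,70,0.099,-0.028,0,0,0,0,70]

```text
time: 4.55
tool_pos: [0.5963, -0.2151, 0.0861]
orientation: [0.002, 0.574, 0.819, -0.0]
ft_force: [2.9, -4.7, 2.9]
width: 0.0597
```

Request:
arm_command:
  deltas: [0.02,-0.006,0,0,0,0,70,0.041,-0.012,0,0,0,0,70,0.061,-0.017,0,0,0,0,70,0.082,-0.023,0,0,0,0,70,0.102,-0.029,0,0,0,0,70]

```text
time: 5.05
tool_pos: [0.5652, -0.1721, 0.0861]
orientation: [0.002, 0.574, 0.819, -0.0]
ft_force: [2.1, -3.5, 3.7]
width: 0.0598
```

```bash
python3 - <<'E'
from h import *
a=ctrl.capture("side")[:,:,::-1]
s=ctrl.sense();p=s["tool_pos"];q=s["orientation"];th=np.pi-0+0;from scipy.spatial.transform import Rotation as R
x=R.from_quat(np.r_[q[1:],q[0]]).as_matrix()[:,0];c=p+.0445*x;c[2]=.05
print(p,s["ft_force"],"centre by cradle",c,"pixel",proj("side",c),"p2 check",onz("side",(270.3,187.2),.05))
u,v=proj("side",c);u0,v0=int(u)-80,int(v)-60
print(u0,v0);cv2.imwrite("pics/p3.png",cv2.resize(a[v0:v0+150,u0:u0+200],(800,600)))
E
```

```text
[ 0.56380891 -0.17034792  0.0856668 ] [ 2.22220577 -2.50999103  3.28982974] centre by cradle [ 0.54855635 -0.1285435   0.05      ] pixel [292.58161209 210.74245643] p2 check [ 0.61071992 -0.21091487  0.05      ]
212 150
```

View pics/p3.png

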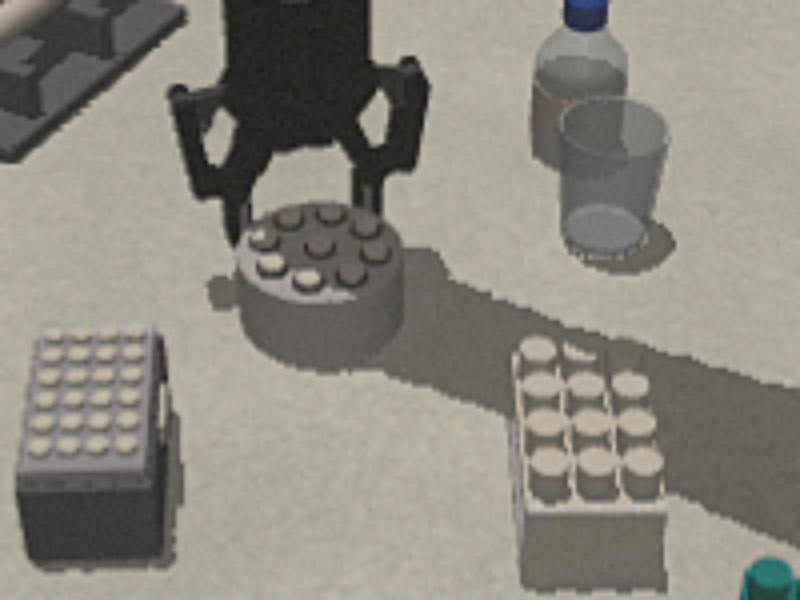

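The centre cap is at side px (291.8,211) against (292.6,210.7) predicted, so the cradle model holds. The tip box's near inner foot is at (253,290) and the rack's at (342,296).

```bash
python3 - <<'E'
from h import *
from plan import *
f=lambda p,z:onz("side",(p[0]/4+212,p[1]/4+150),z).round(4)
print("tip foot near/far",f((166,562),0),"rack foot",f((522,585),0), "rack top", f((525,510),.05),f((515,352),.05))
plan([tcp(.523,-.088,105),tcp(.517,-.045,98),tcp(.516,.005,92),tcp(.519,.055,88),tcp(.527,.105,86),tcp(.535,.155,85),tcp(.539,.195,85)])
E
```

```text
tip foot near/far [0.5983 0.0609 0.    ] rack foot [0.4307 0.0575 0.    ] rack top [0.4321 0.0577 0.05  ] [ 0.4422 -0.0508  0.05  ]
[ 5.34517448e-01 -1.30983699e-01  8.50000000e-02  1.05000000e+02] -> 0.004 -0.003 -0.0 0 0 0.1  dist 0.003
[ 5.23193203e-01 -8.90669291e-02  8.50000000e-02  9.80000000e+01] -> 0.087 -0.0 -0.0 0 0 0.233  dist 0.044
[ 5.17553028e-01 -3.94728918e-02  8.50000000e-02  9.20000000e+01] -> 0.1 0.002 -0.0 0 0 0.2  dist 0.050
[5.17446972e-01 1.05271082e-02 8.50000000e-02 8.80000000e+01] -> 0.1 0.004 -0.0 0 0 0.133  dist 0.050
[5.23895837e-01 6.06083998e-02 8.50000000e-02 8.60000000e+01] -> 0.1 0.009 -0.0 0 0 0.067  dist 0.050
[ 0.53112157  0.11066934  0.085      85.        ] -> 0.101 0.008 -0.0 0 0 0.033  dist 0.051
[ 0.53512157  0.15066934  0.085      85.        ] -> 0.081 0.001 -0.0 0 0 0.0  dist 0.040
```

Request:
arm_command:
  deltas: [0.02,-0.005,0,0,0,0.014,70,0.038,-0.01,0,0,0,0.028,70,0.056,-0.015,0,0,0,0.042,70,0.075,-0.02,0,0,0,0.056,70,0.093,-0.025,0,0,0,0.067,70]

```text
time: 5.6
tool_pos: [0.5372, -0.1327, 0.0856]
orientation: [0.001, 0.588, 0.809, -0.0]
ft_force: [4.0, -4.3, 2.7]
width: 0.0597
```

Request:
arm_command:
  deltas: [0.004,-0.003,0,0,0,0.1,70]

```text
time: 5.7
tool_pos: [0.5339, -0.1304, 0.085]
orientation: [-0.0, 0.609, 0.793, -0.001]
ft_force: [0.7, -4.1, 1.5]
width: 0.0595
```

Request:
arm_command:
  deltas: [0.018,0,0,0,0,0.047,70,0.035,0,0,0,0,0.094,70,0.052,0,0,0,0,0.14,70,0.07,0,0,0,0,0.187,70,0.087,0,0,0,0,0.233,70]

```text
time: 6.2
tool_pos: [0.5227, -0.0894, 0.0849]
orientation: [0.0, 0.657, 0.754, -0.002]
ft_force: [1.5, -4.8, 2.6]
width: 0.0599
```

```bash
cat > chk.py <<'E'
import sys
from h import *
from scipy.spatial.transform import Rotation as R
a=ctrl.capture("side")[:,:,::-1]
s=ctrl.sense();p=s["tool_pos"];q=s["orientation"]
x=R.from_quat(np.r_[q[1:],q[0]]).as_matrix()[:,0];c=p+.0445*x;c[2]=.05
u,v=proj("side",c);u0,v0=int(u)-90,max(0,int(v)-60)
print(p,np.degrees(np.arctan2(x[1],x[0])),s["ft_force"],"centre by cradle",c,"pixel",(u,v),"origin",u0,v0)
cv2.imwrite(f"pics/{sys.argv[1]}.png",cv2.resize(a[v0:v0+150,u0:u0+200],(800,600)))
E
python3 chk.py p4
```

```text
[ 0.52225732 -0.08778767  0.08465684] 97.93795840277984 [ 0.82029135 -3.44642213  1.65278095] centre by cradle [ 0.51611184 -0.04371407  0.05      ] pixel (np.float64(303.1645772301012), np.float64(237.60676843455934)) origin 213 177
```

View pics/p4.png

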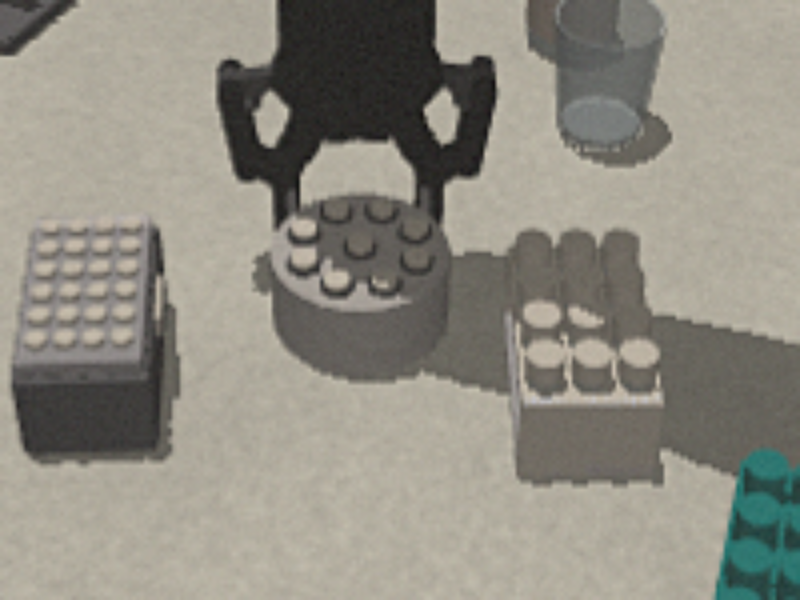

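Centre cap at (303,237.8) matches the prediction exactly, and the disc is in the gap mouth. Before going in, I'll check the height and width of the finger knuckles.

```bash
python3 - <<'E'
from h import *
def ony(p,y):
    o,d=ray("side",(p[0]/4+213,p[1]/4+177));return (o+d*(y-o[1])/d[1]).round(4)
for p in[(240,178),(222,75),(276,215),(478,178),(493,75),(440,215),(305,190),(415,185)]:print(p,ony(p,-.088))
E
```

```text
(240, 178) [ 0.5837 -0.088   0.0496]
(222, 75) [ 0.5896 -0.088   0.1136]
(276, 215) [ 0.5658 -0.088   0.0266]
(478, 178) [ 0.4614 -0.088   0.0606]
(493, 75) [ 0.4567 -0.088   0.1244]
(440, 215) [ 0.4801 -0.088   0.0346]
(305, 190) [ 0.5501 -0.088   0.0448]
(415, 185) [ 0.4933 -0.088   0.0532]
```

```bash
python3 - <<'E'
from plan import *
plan([(.5205,-.039,.085,94),(.5175,.0105,.085,91),(.517,.06,.085,88.5),(.525,.11,.085,85),(.534,.155,.085,85)],start=[.5232,-.0891,.085,98.])
E
```

```text
[ 5.205e-01 -3.900e-02  8.500e-02  9.400e+01] -> 0.1 0.009 -0.0 0 0 0.133  dist 0.050
[5.175e-01 1.050e-02 8.500e-02 9.100e+01] -> 0.099 0.001 -0.0 0 0 0.1  dist 0.050
[5.17e-01 6.00e-02 8.50e-02 8.85e+01] -> 0.099 0.0 -0.0 0 0 0.084  dist 0.050
[ 0.525  0.11   0.085 85.   ] -> 0.101 0.014 -0.0 0 0 0.116  dist 0.051
[ 0.534  0.155  0.085 85.   ] -> 0.091 0.01 -0.0 0 0 0.0  dist 0.046
```

```bash
cat cmd.json
```

```text
[0.5341292719162369, 0.15513641845199272, 0.085, 85.01]
```

Request:
arm_command:
  deltas: [0.02,0.002,0,0,0,0.027,70,0.04,0.004,0,0,0,0.053,70,0.06,0.005,0,0,0,0.08,70,0.08,0.007,0,0,0,0.107,70,0.1,0.009,0,0,0,0.133,70]

```text
time: 6.75
tool_pos: [0.5199, -0.0393, 0.0846]
orientation: [-0.0, 0.682, 0.731, -0.002]
ft_force: [-0.2, -5.6, 2.7]
width: 0.0599
```

Request:
arm_command:
  deltas: [0.02,0,0,0,0,0.02,70,0.04,0,0,0,0,0.04,70,0.06,0.001,0,0,0,0.06,70,0.08,0.001,0,0,0,0.08,70,0.099,0.001,0,0,0,0.1,70]

```text
time: 7.25
tool_pos: [0.517, 0.01, 0.0846]
orientation: [-0.0, 0.701, 0.713, -0.002]
ft_force: [0.3, -6.4, 2.8]
width: 0.0598
```

Request:
arm_command:
  deltas: [0.02,0,0,0,0,0.017,70,0.04,0,0,0,0,0.034,70,0.06,0,0,0,0,0.05,70,0.08,0,0,0,0,0.067,70,0.099,0,0,0,0,0.084,70]

```text
time: 7.75
tool_pos: [0.516, 0.0592, 0.0846]
orientation: [0.0, 0.717, 0.698, -0.002]
ft_force: [-0.4, -6.4, 3.6]
width: 0.0602
```

Request:
arm_command:
  deltas: [0.02,0.003,0,0,0,0.023,70,0.04,0.006,0,0,0,0.046,70,0.06,0.008,0,0,0,0.07,70,0.08,0.011,0,0,0,0.093,70,0.101,0.014,0,0,0,0.116,70]

```text
time: 8.25
tool_pos: [0.5237, 0.109, 0.0845]
orientation: [0.0, 0.738, 0.675, -0.003]
ft_force: [-1.7, -6.8, 5.0]
width: 0.0597
```

```bash
python3 chk.py p5; python3 - <<'E'
from h import *
a=ctrl.capture("side")[:,:,::-1]
cv2.imwrite("pics/p5.png",cv2.resize(a[200:480,130:450],(800,700))[:600])
E
```

```text
[0.524044   0.11101155 0.08443799] 85.01882543633597 [-0.55217625 -2.67641239  2.77555846] centre by cradle [0.52790786 0.15534343 0.05      ] pixel (np.float64(282.0603791876965), np.float64(315.3782171287311)) origin 192 255
```

View pics/p5.png

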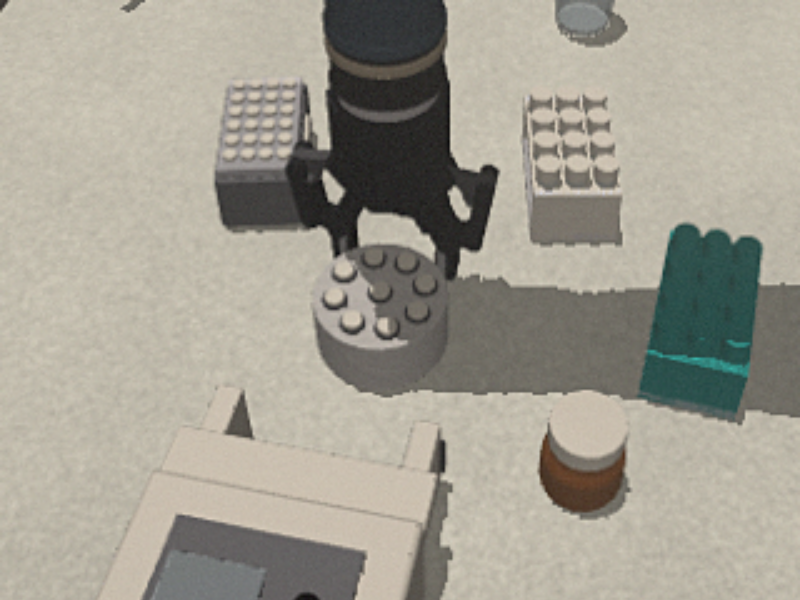

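The carousel is through the gap with its cap at side px (282,317), close to the prediction. Cheek outer tops are at crop (222..245,388) and (417..440,426), so I can re-measure the dock line from these.

```bash
python3 - <<'E'
from h import *
from plan import *
f=lambda p,z:onz("side",(p[0]/2.5+130,p[1]/2.5+200),z)[:2]
c=np.array([f(p,.06) for p in[(219,387),(246,391),(417,424),(441,427)]]);print(c.round(4).tolist(),c.mean(0))
d=(c[:2].mean(0)-c[2:].mean(0));print(np.linalg.norm(d),np.degrees(np.arctan2(d[0],-d[1])))
a,b=f((185,427),.074),f((440,478),.074);print("hood",a,b,(a+b)/2,np.linalg.norm(a-b),np.degrees(np.arctan2((a-b)[0],-(a-b)[1])))
E
```

```text
[[0.6102, 0.2484], [0.5936, 0.2494], [0.4902, 0.261], [0.4762, 0.2616]] [0.54252541 0.25508662]
0.11935025677842759 84.03467225329271
hood [0.61807377 0.28594201] [0.47227636 0.30229222] [0.54517506 0.29411711] 0.1467113281931081 83.60139280620305
```

```bash
python3 - <<'E'
from plan import *
plan([tcp(.536,.196,85,.0445),tcp(.540,.232,84.8,.0445)],start=[.525,.11,.085,85])
E
```

```text
[ 0.53212157  0.15166934  0.085      85.        ] -> 0.084 0.007 -0.0 0 0 -0.0  dist 0.042
[ 0.53596685  0.18768314  0.085      84.8       ] -> 0.073 0.001 -0.0 0 0 0.007  dist 0.036
```

Request:
arm_command:
  deltas: [0.017,0.001,0,0,0,0,70,0.034,0.003,0,0,0,0,70,0.05,0.004,0,0,0,0,70,0.067,0.006,0,0,0,0,70,0.084,0.007,0,0,0,0,70]

```text
time: 8.85
tool_pos: [0.5312, 0.1507, 0.0841]
orientation: [-0.0, 0.737, 0.676, -0.003]
ft_force: [-0.3, -4.9, 4.3]
width: 0.0597
```

Request:
arm_command:
  deltas: [0.016,0,0,0,0,0,70,0.031,0,0,0,0,0,70,0.046,0.001,0,0,0,0,70,0.06,0.001,0,0,0,0.007,70,0.073,0.001,0,0,0,0.007,70]

```text
time: 9.35
tool_pos: [0.535, 0.1869, 0.0841]
orientation: [0.0, 0.739, 0.674, -0.003]
ft_force: [0.1, -5.8, 3.6]
width: 0.0593
```

```bash
python3 chk.py p6
```

```text
[0.5350812  0.18808806 0.08408805] 84.82551126947999 [-0.70614594 -4.76750171  1.97710789] centre by cradle [0.5390946  0.23240661 0.05      ] pixel (np.float64(267.1527634397393), np.float64(354.1171222505101)) origin 177 294
```

View pics/p6.png

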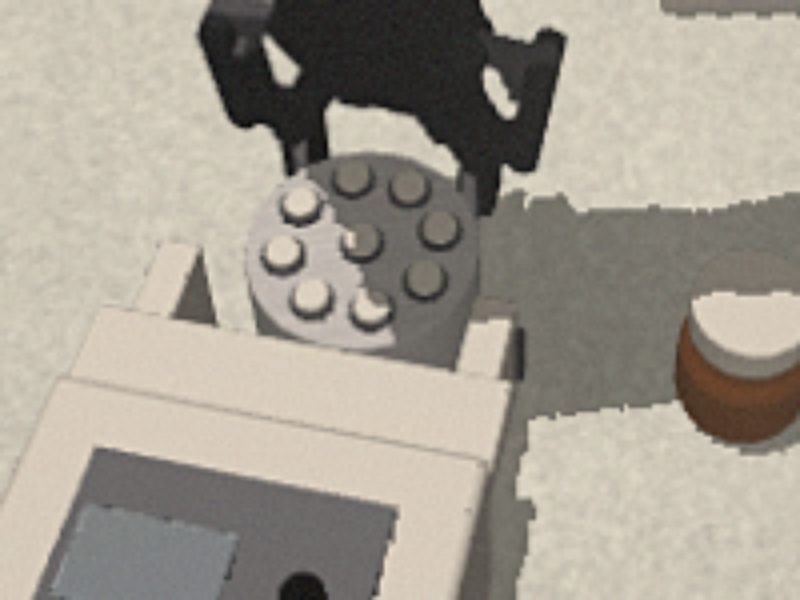

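Cap at (267.5,354.5), as predicted, with the disc entering between the cheeks. Cheek inner-top corners are at crop (205,248) and (472,318), so I can check centring.

```bash
python3 - <<'E'
from h import *
f=lambda p,z:onz("side",(p[0]/4+177,p[1]/4+294),z)[:2]
l,r=f((205,249),.06),f((473,318),.06);c=f((362,242),.05);a=np.array([.09,.996])
print(l,r,np.linalg.norm(l-r),(l+r)/2,c)
n=np.array([.996,-.09]);print("lateral off",(c-(l+r)/2)@n,"ahead",(c-(l+r)/2)@a)
E
```

```text
[0.59386033 0.24913912] [0.49158498 0.26765407] 0.10393772113775701 [0.54272266 0.2583966 ] [0.53845398 0.23303134]
lateral off -0.0019687304764519115 ahead -0.025647979479314777
```

Request:
arm_command:
  deltas: [0.006,0.001,0,0,0,0,70,0.012,0.002,0,0,0,0,70,0.018,0.003,0,0,0,0,70,0.024,0.004,0,0,0,0,70,0.028,0.004,0,0,0,0,70]

```text
time: 9.9
tool_pos: [0.5383, 0.2007, 0.0841]
orientation: [-0.0, 0.739, 0.674, -0.002]
ft_force: [-1.5, -5.4, 3.3]
width: 0.0598
```

Request:
arm_command:
  deltas: [0.001,0,0,0,0,0,70,0.002,0,0,0,0,0,70,0.003,0,0,0,0,0,70,0.004,0,0,0,0,0,70,0.005,0,0,0,0,0,70]

```text
time: 10.4
tool_pos: [0.5386, 0.2031, 0.0841]
orientation: [-0.0, 0.739, 0.674, -0.002]
ft_force: [-1.3, -5.4, 2.8]
width: 0.06
```

Request:
arm_command:
  deltas: [0.001,0,0,0,0,0,70,0.002,0,0,0,0,0,70,0.003,0,0,0,0,0,70,0.004,0,0,0,0,0,70,0.005,0,0,0,0,0,70]

```text
time: 10.9
tool_pos: [0.5389, 0.2056, 0.0841]
orientation: [0.0, 0.739, 0.674, -0.002]
ft_force: [-1.2, -5.2, 2.6]
width: 0.0599
```

Request:
arm_command:
  deltas: [0.001,0,0,0,0,0,70,0.002,0,0,0,0,0,70,0.003,0,0,0,0,0,70,0.004,0,0,0,0,0,70]

```text
time: 11.3
tool_pos: [0.539, 0.2072, 0.0841]
orientation: [0.0, 0.739, 0.674, -0.003]
ft_force: [-0.6, -6.3, 2.9]
width: 0.0599
```

Request:
arm_command:
  deltas: [0.001,0,0,0,0,0,70,0.002,0,0,0,0,0,70,0.003,0,0,0,0,0,70,0.004,0,0,0,0,0,70]

```text
time: 11.7
tool_pos: [0.5392, 0.209, 0.0841]
orientation: [0.0, 0.739, 0.674, -0.003]
ft_force: [-1.0, -6.9, 3.0]
width: 0.0595
```

Request:
arm_command:
  deltas: [0.001,0,0,0,0,0,70,0.002,0,0,0,0,0,70,0.003,0,0,0,0,0,70]

```text
time: 12.0
tool_pos: [0.5393, 0.2103, 0.0841]
orientation: [0.001, 0.739, 0.674, -0.003]
ft_force: [-0.7, -8.1, 3.5]
width: 0.0595
```

Request:
arm_command:
  deltas: [0.001,0,0,0,0,0,70,0.002,0,0,0,0,0,70]

```text
time: 12.2
tool_pos: [0.5394, 0.2105, 0.0842]
orientation: [0.001, 0.739, 0.674, -0.004]
ft_force: [-1.1, -8.8, 4.3]
width: 0.0597
```

Request:
arm_command:
  deltas: [0,0,0,0,0,0,70,0,0,0,0,0,0,70]

```text
time: 12.4
tool_pos: [0.5393, 0.2105, 0.0841]
orientation: [0.001, 0.739, 0.674, -0.004]
ft_force: [-0.3, -8.4, 3.4]
width: 0.0597
```

Request:
arm_command:
  deltas: [0.001,0,0,0,0,0,70,0.002,0,0,0,0,0,70,0.002,0,0,0,0,0,70]

```text
time: 12.7
tool_pos: [0.5393, 0.2108, 0.0841]
orientation: [0.002, 0.739, 0.674, -0.004]
ft_force: [-1.7, -12.1, 4.1]
width: 0.0598
```

Request:
arm_command:
  deltas: [0.001,0,0,0,0,0,70,0.001,0,0,0,0,0,70]

```text
time: 12.9
tool_pos: [0.5394, 0.2109, 0.0841]
orientation: [0.002, 0.739, 0.674, -0.005]
ft_force: [-1.5, -12.3, 5.5]
width: 0.0599
```

Request:
arm_command:
  deltas: [0.001,0,0,0,0,0,70,0.001,0,0,0,0,0,70]

```text
time: 13.1
tool_pos: [0.5394, 0.211, 0.0841]
orientation: [0.002, 0.739, 0.673, -0.005]
ft_force: [-0.6, -13.3, 6.5]
width: 0.0596
```

Request:
arm_command:
  deltas: [0.001,0,0,0,0,0,70,0.001,0,0,0,0,0,70,0.001,0,0,0,0,0,70,0.001,0,0,0,0,0,70,0.001,0,0,0,0,0,70]

```text
time: 13.6
tool_pos: [0.5394, 0.2111, 0.0842]
orientation: [0.003, 0.739, 0.673, -0.005]
ft_force: [-1.7, -14.5, 6.1]
width: 0.0599
```

Request:
arm_command:
  deltas: [0,0,0,0,0,0,70,0,0,0,0,0,0,70,0,0,0,0,0,0,70]

```text
time: 13.9
tool_pos: [0.5394, 0.2111, 0.0842]
orientation: [0.003, 0.739, 0.673, -0.005]
ft_force: [-1.6, -14.3, 5.5]
width: 0.0597
```

```bash
python3 chk.py p7
```

```text
[0.53937496 0.2111079  0.08415019] 84.66074341193836 [ -1.02315689 -14.2799666    6.46119999] centre by cradle [0.54351552 0.25541179 0.05      ] pixel (np.float64(261.5067083954162), np.float64(366.851246610236)) origin 171 306
```

View pics/p7.png

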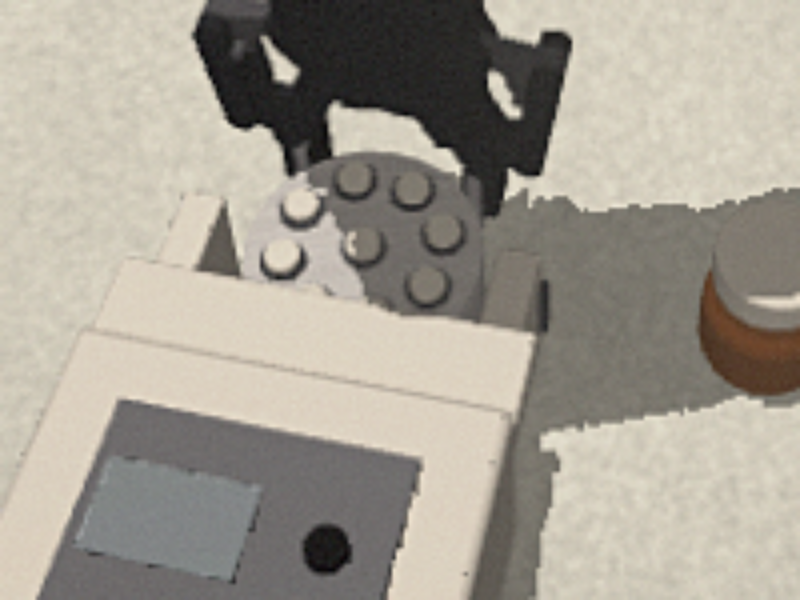

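The cap is at crop (363,245), i.e. side px (262,367), as predicted. The disc is centred between the cheeks against solid resistance. Now I'll ease off and back away along the dock axis.

Request:
arm_command:
  deltas: [-0.003,0,0,0,0,0,70,-0.006,0,0,0,0,0,70,-0.012,0,0,0,0,0,70,-0.03,0,0,0,0,0,70,-0.06,0,0,0,0,0,70]

```text
time: 14.45
tool_pos: [0.5375, 0.1865, 0.0842]
orientation: [-0.001, 0.738, 0.675, -0.0]
ft_force: [-0.4, 0.3, -0.4]
width: 0.0597
```

Request:
arm_command:
  deltas: [-0.04,0,0,0,0,0,70,-0.04,0,-0.1,0,0,0,70,-0.04,0,-0.2,0,0,0,70,-0.04,0,-0.3,0,0,0,70,-0.04,0,-0.3,0,0,0,70]

```text
time: 14.95
tool_pos: [0.5398, 0.1664, 0.2442]
orientation: [0.004, 0.738, 0.674, 0.007]
ft_force: [0.6, 0.2, 0.8]
width: 0.0598
```

```bash
python3 - <<'E'
from h import *
a=ctrl.capture("side")[:,:,::-1]
print(ctrl.sense()["tool_pos"],ctrl.sense()["ft_force"])
cv2.imwrite("pics/p8.png",cv2.resize(a[306:456,171:371],(800,600)))
E
```

```text
[0.5386593  0.16623316 0.24038157] [ 0.40099402 -0.1875317  -0.82915524]
```

View pics/p8.png

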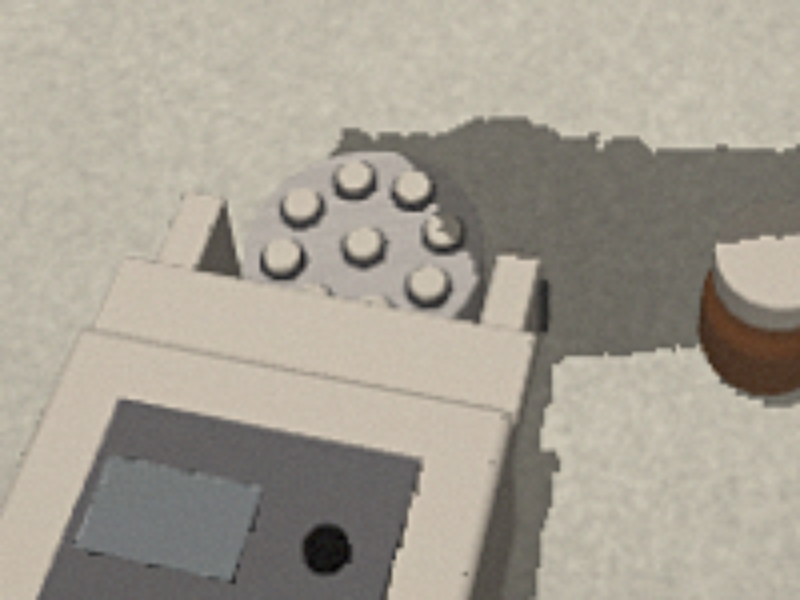

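The caps have not moved in the image: centre cap at (363,245), as before release. The robot is clear, so I'm handing in.

```bash
python3 -c "
from station import ctrl
print(ctrl.sign_off())"
```

```text
the job is handed in; nothing more can be done
None
```

I slid the carousel through the gap with parted fingertips and into the dock, pressed it against the stop, backed off and handed in at about 15 s. No verdict was reported.

- **Pressing:** The wrist force levelled off at about 14.4 N and I held it there for at least 0.8 s. Taking off the roughly 5.5 N of sliding friction leaves about 9 N on the stop. The highest wrist reading along the push was 14.5 N.
- **After release:** The centre cap sat at the same pixel as while it was pressed, so the carousel did not move. The wrist force was near zero and the gripper was well clear.
- **Position in the dock:** It is about 1 mm off the mid-line, against a limit of 12 mm. Its depth is less certain: the two cameras put its centre 69 and 77 mm out from the face, both inside the 79 mm limit.
- **Not measured:** I could not measure the sprung pad's contact force. I inferred it from the solid stop and the unmoved carousel. I saw no sign of contact with the rack or tip box, and the fingers did not go near the bottle, jar or beaker. I made no final position check on those three.

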